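# Check the stiff latch on the blue case and log the result

### The job

Press the latch of the blue case slowly straight down by its black thumb bar, never with much more than 10 newtons, and disturb nothing else on the shelf. If it clicks over, leave it down and stand the aluminium terminal cap upright in the green tray. If it has not given way at 10 newtons, do not force it: let it go, leave it up, and stand the cap upright in the red tray.

Things in the scene. Friction and masses are not known exactly. Their poses are not given: they have to be found in the camera images.
- case: closed blue plastic hinged-lid case, fixed to the shelf: 150 (x) x 220 (y) x 70 high. Origin at the centre of its underside; its -x side (front) carries the latch, +z up
- latch_bar (a point): centre of the latch's black rubber thumb bar, round, 36 long along the case's y axis, 14 in diameter: its top is 7 above this point at any latch angle. Latch up: 134 in front (case -x) of the case's origin, 87 above the shelf; clicked down: 126 in front, 48 above; midway 135 in front. Press it straight down. It is sprung: it sinks about 1 per 2 N (at most 9) before the latch turns
- latch (a joint): latch angle in rad: 0 up (as found), 0.785 clicked down; it stays at either end by itself. When the load reaches the release force (about 3.5 to 19 N, different each time, not visible) the latch starts to turn; the load then falls to nothing as the bar goes down some 20 to 28 mm, and the latch snaps over by itself. Pushing on against the lower stop loads it again
- latch_hinge (a point): latch hinge axis (along the case's y), 83 in front of the case's origin, 78 above the shelf. A 40 wide steel arm runs from it to the thumb bar; a small steel barrel above it swings over with the latch and keeps clear of a finger on the bar
- cap: aluminium terminal cap, the marker: upright round piece, 36 in diameter, 28 high, about 70 g, loose on the shelf. Origin at the centre of its underside, z along its axis
- green_tray: green square plastic tray, 110 x 110 x 14 high, walls and floor 4 thick, fixed. Origin at the centre of its underside
- red_tray: red square plastic tray, same shape as the green one, fixed. Origin at the centre of its underside
- grease_jar: bystander: amber glass jar, 44 in diameter, 50 high, loose; origin at the centre of its underside
- charger: bystander: orange battery charger, 100 x 160 x 127 high with its handle, loose; origin at the centre of its underside
- ashtray: bystander: small glass ashtray, 90 in diameter, 28 high, on a fixed grey silicone pad 120 x 120 x 5; origin at the centre of its underside
- spanner: bystander: steel spanner 170 long, lying flat along its x axis
- oil_can: bystander: red can, 64 in diameter, 160 high, loose; origin at the centre of its underside
- socket: bystander: steel socket, 32 in diameter, 40 high, loose; origin at the centre of its underside
Not all that is in view belongs to the job. Of the things that look like the green_tray, the largest one is meant.

How it is judged (in metres and radians):
On the way, in this order (a step that is already met when the one before it is completed fails the run):
1. the latch is tried by its thumb bar: either it has clicked over (past 0.65 rad), or the fingers press it with more than 8.5 N, the bar sinking on its spring, and it stays up ((value of joint latch above 0.65 rad or (contact force between the fingers and case above 8.5 N and z of latch_bar in the frame of case below 0.085 m and value of joint latch below 0.12 rad))), for 0.2 s.
2. after the trial the cap is lifted off the shelf (height (world z) of cap above 0.02 m), for 0.1 s.
At the end, for the whole second after the job is handed in: Latch clicked down (past 0.65 rad) and cap in the green tray, or latch still up (under 0.12 rad) after a trial of over 8.5 N and cap in the red tray; cap on the tray floor (within 42 mm of its centre along each tray axis), upright within 0.15 rad, at rest, released (((value of joint latch above 0.65 rad and x of cap in the frame of green_tray between -0.042 and 0.042 m and y of cap in the frame of green_tray between -0.042 and 0.042 m and z of cap in the frame of green_tray below 0.01 m) or (value of joint latch below 0.12 rad and x of cap in the frame of red_tray between -0.042 and 0.042 m and y of cap in the frame of red_tray between -0.042 and 0.042 m and z of cap in the frame of red_tray below 0.01 m)) and angle between cap's own z axis and vertical below 0.15 rad and linear speed of cap below 0.02 m/s and contact force between the fingers and cap below 0.1 N and contact force between the fingers and case below 0.1 N); the robot touches nothing.
It fails at once if the case or its latch is loaded with more than 14.5 N (contact force between anything else and case above 14.5 N).
It fails at once if a bystander is moved by more than 15 mm (distance of any of grease_jar, charger, ashtray, spanner, oil_can, socket from where it was at the start of the episode above 0.015 m).
It also fails if it takes over 72 s, if anything falls off the work surface, if the arm or the gripper's body presses on something with over 40 N, if the wrist force passes 120 N, or if a joint passes its speed limit or range.

### The arm

A 7-joint arm with a two-finger parallel gripper is mounted at the origin on the work surface. World frame = base frame: x ahead of the robot, y to its left, z up, the work surface at z = 0. Lengths are in mm, angles in degrees, forces in N, time in s.
With the tool pointing down it reaches from about 425 to 1025 mm from the base axis. Payload 9.4 kg.
Tool frame: the origin (TCP) lies on the centre line of the jaws, within the pads' length; the fingertips stand tip_extent ahead of it and the grasp point (between the pads) lies 3 mm ahead of it (tip_extent is the distance from the TCP to the fingertips, in mm); z points along the fingers, y is the line along which they close (so a half turn about z gives the same grasp; the last joint's range is limited). The gripper opens to 93 mm and grips with 3 to 60 N. Pads are 15 mm wide; open, the fingers measure 128 mm over their backs; the gripper's body (75 mm by 188 mm) begins 65 mm behind the grasp point.
Start: joints at [-70.285, 34.337, -0.143, 91.639, 0.103, 54.024, -4.572], TCP at [296.159, 661.751, 240.618] pointing down, gripper open.
Joint ranges: [-147.43, 147.43], [-19.82, 112.94], [-74.19, 73.91], [6.32, 146.72], [-59.91, 239.91], [6.04, 106.73], [-150.56, 150.56]. Speed limits (degrees/s): [127.2, 127.2, 172.46, 172.46, 180, 180, 180].

### API

Orientations are given as [roll, pitch, yaw] about the fixed x, y, z axes, in that order (R = Rz(yaw) Ry(pitch) Rx(roll)).
In Python, from rig import * gives the robot as it stands. The module is installed in compiled form; this text tells all that it offers.
- The arm moves only by the tool step_arm, never from a script. Its argument "deltas" is a list of rows, each an object of numbers: "x", "y", "z": the shift along the tool's x, y, z in m; "turn": the turn about the tool's z in degrees. A call has 1 to 5 rows; each row is the pose to reach, as a shift and turn from the pose commanded when the call began, along the tool's axes at that moment; what a row does not reach only later rows make up. A row lasts 1/8 s, in which the tool goes at most 62.5 mm and 10.7 degrees, less where a joint would pass 70% of its speed; a pose out of reach is approached as far as the arm can. A call with a gripper value outside its range is refused whole. "hand" is the finger opening in m, from 0 to 0.093, set as the call begins (left out, the last holds). The fingers move at their own pace and stop on an object; "newtons" is the grip in N (left out, the last holds). Time passes only in rows, so rows that repeat a pose let the fingers close. It gives the time, the measured TCP pose, the force, the opening and the grip force at its end, in the units of the state.
- get_state(): the state, without advancing time (a new reading comes with each control period).
- snapshot(name): name is "scene" or "top" or "wrist"; returns a dict with "image" (400x640x3 uint8, red, green, blue), "fx", "fy", "cx", "cy" (pixels), "dist" ([k1, k2, p1, p2, k3] as OpenCV has them; the pictures are not rectified), "rvec" (rotation vector, rad) and "tvec" (3), from world to camera coordinates, as OpenCV has them. Camera axes: x right, y down, z forward; pixel columns grow to the right and rows downward; lengths in mm; the calibration is good to about 2 mm. A picture is of the moment at which its call begins. There is no depth.
- sign_off(): hands the job in; it is judged then, once.
The state is a dict: "clock": time; "joints": joint angles; "dq": joint speeds; "effort": joint torques, N m; "ee_pos": TCP position; "ee_rot": TCP orientation; "ft_force": force on the tool from outside, world axes, zero at the start; "ft_torque": the same for the moment, N m; "gripper_width": opening from 0.0 (shut) to 1.0 (fully open); "grip_force": force on a finger pad.
Only numpy, scipy, OpenCV 4.12 (cv2) and the standard library are available. Lean on these libraries where they do the work, as an engineer would, in place of code of your own. Each camera call takes 0.05 s, during which the arm holds its last target. There are 200 camera calls.

## Working session

There is one attempt and no reset: what is moved stays moved. The work goes in short steps, Python scripts to look and compute and a tool call to move; the robot and the scene stay as the last step left them, time stands still between calls to the robot, and variables do not carry over. Pictures are saved under pics/ and viewed, at most 10 in all, crops included, and the job is handed in when it is done.

Besides the shell and the picture viewer there is one more tool, called after ">>>" by a JSON object that holds its "fn" and its "kwargs", one argument or row to a line. step_arm: Moves the arm, as the interface text tells. Its arguments: {"type":"object","properties":{"deltas":{"type":"array","items":{"type":"object","properties":{"x":{"type":"number"},"y":{"type":"number"},"z":{"type":"number"},"turn":{"type":"number"}}}},"hand":{"type":"number"},"newtons":{"type":"number"}},"required":["deltas"]}

```bash
mkdir -p pics; cat > h.py <<'E'
from rig import *
import numpy as np, cv2, pickle
def ray(s,uv):
    K=np.array([[s['fx'],0,s['cx']],[0,s['fy'],s['cy']],[0,0,1.]])
    R=cv2.Rodrigues(np.array(s['rvec'],float))[0]; t=np.array(s['tvec'],float).ravel()
    p=cv2.undistortPoints(np.array([[uv]],float),K,np.array(s['dist'],float))[0,0]
    return -R.T@t, R.T@np.array([p[0],p[1],1])
def at(s,uv,z):
    c,d=ray(s,uv); return (c+d*(z-c[2])/d[2]).round(1)
def proj(s,P):
    K=np.array([[s['fx'],0,s['cx']],[0,s['fy'],s['cy']],[0,0,1.]])
    return cv2.projectPoints(np.array(P,float).reshape(-1,1,3),np.array(s['rvec'],float),np.array(s['tvec'],float),K,np.array(s['dist'],float))[0].reshape(-1,2)
E
python3 - <<'E'
from h import *
print(get_state())
S={}
for n in('scene','top'):
    s=S[n]=snapshot(n); cv2.imwrite(f'pics/{n}.png',cv2.resize(s['image'][:,:,::-1],(800,500),interpolation=cv2.INTER_CUBIC))
    print(n,s['fx'],ray(s,(320,200)))
pickle.dump(S,open('S.pkl','wb'))
E
```

```text
{'clock': 0.0, 'joints': array([-70.28508721,  34.38328289,  -0.14446077,  91.6792632 ,
         0.10241685,  54.02567926,  -4.571313  ]), 'dq': array([ 0.08788577,  0.03440084,  0.03264814,  0.02818483, -0.03485507,
        0.10758647,  0.02310508]), 'effort': array([-2.67580554e-04, -7.65070510e+01,  1.49797205e+00, -2.52348644e+01,
       -5.23143425e-02,  1.69088866e-02,  1.48611143e-04]), 'ee_pos': array([295.98847114, 661.33450528, 239.78622534]), 'ee_rot': array([-1.79912279e+02,  8.22815169e-03,  1.55893289e+02]), 'ft_force': array([-0.01760287, -0.60677062,  0.21861399]), 'ft_torque': array([ 0.01418954,  0.02987106, -0.00616451]), 'grip_force': 0.0, 'gripper_width': 1.0017507984859413}
scene 379.0874120325977 (array([1043.9568505 ,  733.31953454,  649.20323581]), array([-0.46862764, -0.68642405, -0.55618429]))
top 518.0175313665447 (array([ 418.5168414 ,   17.99084697, 1540.02934143]), array([ 0.09661729,  0.00605088, -0.99530767]))
```

View pics/top.png

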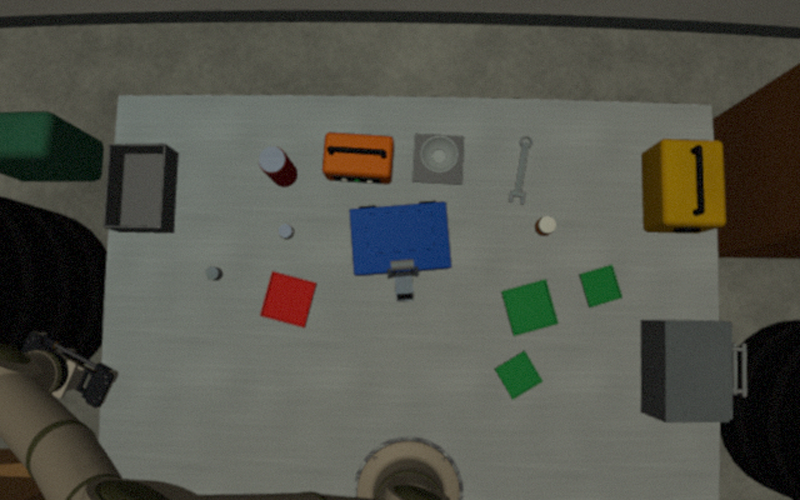

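View pics/scene.png

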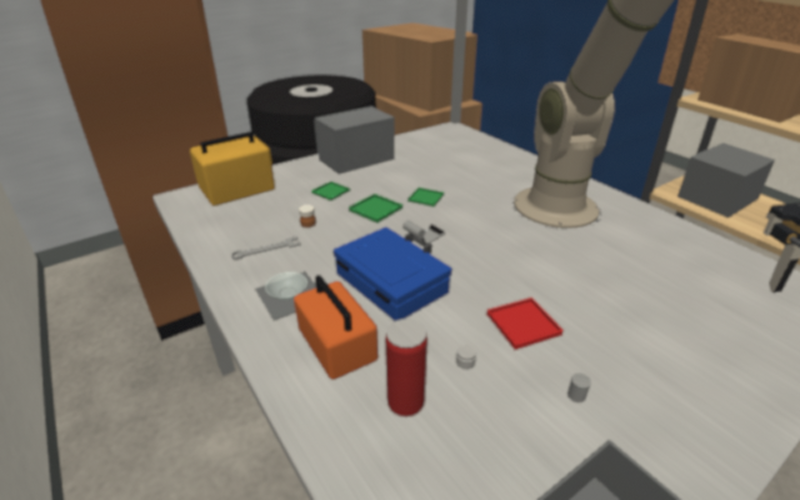

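The top view shows the case (400,238), with the latch bar at (404,296). The cap, short and bright, is at (286,231), and the socket at (214,273). The red tray is at (288,299) and the largest green tray at (529,307). In the scene view the cap is at (466,357).

```bash
python3 - <<'E'
from h import *
S=pickle.load(open('S.pkl','rb'));t=S['top'];c=S['scene']
a=cv2.resize(t['image'][150:250,270:370],(400,400),interpolation=cv2.INTER_CUBIC)
b=cv2.resize(t['image'][165:205,210:250],(400,400),interpolation=cv2.INTER_CUBIC)
cv2.imwrite('pics/crop.png',np.hstack([a,b])[:,:,::-1])
k=1/1.25
print('cap',at(t,(286*k,231*k),20), 'scene',at(c,(466*k,357*k),15))
print('bar',at(t,(404*k,296*k),94),'red',at(t,(288.5*k,299*k),14),'green',at(t,(529*k,307*k),14))
im=t['image'];hsv=cv2.cvtColor(im,cv2.COLOR_RGB2HSV)
for n,lo,hi,z in(('red',(0,150,100),(8,255,255),14),('green',(50,120,50),(75,255,255),14),('blue',(100,120,60),(130,255,255),70)):
    m=cv2.inRange(hsv,lo,hi)
    for q in cv2.findContours(m,0,2)[0]:
        if cv2.contourArea(q)>300:
            bx=cv2.boxPoints(cv2.minAreaRect(q)); P=np.array([at(t,p,z) for p in bx])
            print(n,P.mean(0),[np.linalg.norm(P[i]-P[i-1]).round() for i in(0,1)],np.degrees(np.arctan2(*(P[1]-P[0])[1::-1])).round(1))
E
```

```text
cap [606.7 298.8  20. ] scene [608.4 304.5  15. ]
bar [456.  16.  94.] red [445.8 288.5  14. ] green [ 437.  -279.2   14. ]
red [446.15  290.425  14.   ] [np.float64(108.0), np.float64(107.0)] -13.2
green [ 279.225 -254.15    14.   ] [np.float64(80.0), np.float64(80.0)] -58.7
green [ 436.95  -279.975   14.   ] [np.float64(106.0), np.float64(108.0)] -73.3
green [ 490.325 -450.075   14.   ] [np.float64(79.0), np.float64(81.0)] -72.8
green [845.7   980.875  14.   ] [np.float64(112.0), np.float64(139.0)] -90.9
blue [590.025  28.4    70.   ] [np.float64(154.0), np.float64(221.0)] -84.6
```

View pics/crop.png

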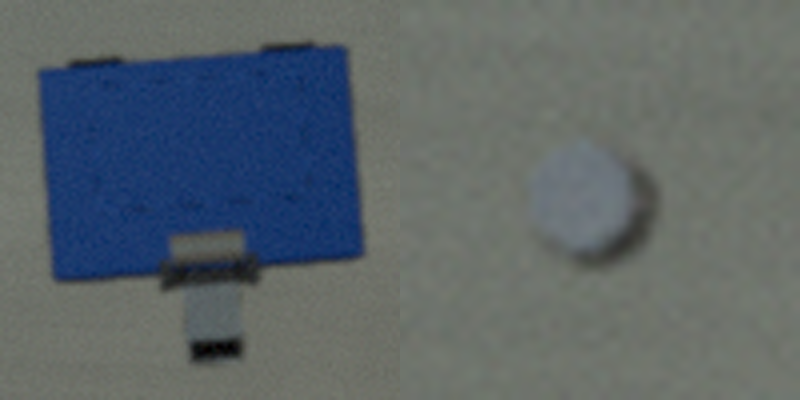

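The bar estimates agree: from the case pose it should be at (456.6, 15.8), and measured directly it is (456, 16). Case yaw is about 5.4°. I'm moving towards the bar at a safe height, with the fingers closing.

>>> {"fn": "step_arm", "kwargs": {
  "deltas": [
    {"x": -0.41, "y": -0.523, "turn": -29.5},
    {"x": -0.41, "y": -0.523, "turn": -29.5},
    {"x": -0.41, "y": -0.523, "turn": -29.5},
    {"x": -0.41, "y": -0.523, "turn": -29.5},
    {"x": -0.41, "y": -0.523, "turn": -29.5}
  ],
  "hand": 0.0,
  "newtons": 20
}}

```text
invalid input at $.deltas[0]: expected keys x, y, z, turn
```

```bash
cat >> h.py <<'E'
def delta(x,y,z,yaw=None):
    s=get_state(); p=s['ee_pos']; Y=np.radians(s['ee_rot'][2]); d=np.array([x,y,z])-p
    r={'x':d[0]*np.cos(Y)+d[1]*np.sin(Y),'y':d[0]*np.sin(Y)-d[1]*np.cos(Y),'z':-d[2]}
    print('at',p.round(1),s['ee_rot'].round(2),'F',s['ft_force'].round(2),'t',s['clock'],{k:round(v/1000,4) for k,v in r.items()},'turn',None if yaw is None else round((np.degrees(Y)-yaw+180)%360-180,1))
E
python3 - <<'E'
import rig; print([n for n in dir(rig) if n[0]!='_'], getattr(rig,'tip_extent',None))
from h import *
S=pickle.load(open('S.pkl','rb'));t=S['top']
print('cap',at(t,(228.3,184.8),28),'bar',at(t,(324.0,237.25),94))
delta(457.5,15.9,240,185.4)
E
```

```text
['PlanningError', 'get_state', 'sign_off', 'snapshot', 'tip_extent'] 22.0
cap [605.7 298.8  28. ] bar [454.8  13.8  94. ]
at [296.  661.4 239.8] [-1.7992e+02  1.0000e-02  1.5590e+02] F [-1.29  0.   -0.61] t 0.1 {'x': np.float64(-0.411), 'y': np.float64(-0.5232), 'z': np.float64(-0.0002)} turn -29.5
```

>>> {"fn": "step_arm", "kwargs": {
  "deltas": [
    {"x": -0.411, "y": -0.523, "z": 0, "turn": -29.5},
    {"x": -0.411, "y": -0.523, "z": 0, "turn": -29.5},
    {"x": -0.411, "y": -0.523, "z": 0, "turn": -29.5},
    {"x": -0.411, "y": -0.523, "z": 0, "turn": -29.5},
    {"x": -0.411, "y": -0.523, "z": 0, "turn": -29.5}
  ],
  "hand": 0.0,
  "newtons": 20
}}

```text
clock: 0.72
ee_pos: [372.3, 356.4, 240.5]
ee_rot: [-180.0, 0.0, -174.6]
ft_force: [0.8, 1.1, -1.2]
gripper_width: 0.51
grip_force: 0.0
```

```bash
python3 -c "
from h import *
delta(457.5,15.5,240,185.4)"
```

```text
at [372.3 356.4 240.5] [-179.99    0.   -174.61] F [ 0.81  1.09 -1.23] t 0.725 {'x': np.float64(-0.0528), 'y': np.float64(-0.3474), 'z': np.float64(0.0005)} turn -0.0
```

>>> {"fn": "step_arm", "kwargs": {
  "deltas": [
    {"x": -0.053, "y": -0.347, "z": 0, "turn": 0},
    {"x": -0.053, "y": -0.347, "z": 0, "turn": 0},
    {"x": -0.053, "y": -0.347, "z": 0, "turn": 0},
    {"x": -0.053, "y": -0.347, "z": 0, "turn": 0},
    {"x": -0.053, "y": -0.347, "z": 0, "turn": 0}
  ]
}}

```text
clock: 1.35
ee_pos: [448.2, 53.5, 240.7]
ee_rot: [180.0, 0.0, -174.6]
ft_force: [1.5, 0.1, -0.2]
gripper_width: 0.013
grip_force: 0.0
```

```bash
python3 -c "
from h import *
delta(457.5,15.5,160,185.4)"
```

```text
at [448.2  53.5 240.7] [ 1.800e+02  2.000e-02 -1.746e+02] F [ 1.46  0.14 -0.23] t 1.35 {'x': np.float64(-0.0056), 'y': np.float64(-0.0387), 'z': np.float64(0.0807)} turn 0.0
```

>>> {"fn": "step_arm", "kwargs": {
  "deltas": [
    {"x": -0.0056, "y": -0.0387, "z": 0, "turn": 0},
    {"x": -0.0056, "y": -0.0387, "z": 0.04, "turn": 0},
    {"x": -0.0056, "y": -0.0387, "z": 0.08, "turn": 0},
    {"x": -0.0056, "y": -0.0387, "z": 0.1, "turn": 0},
    {"x": -0.0056, "y": -0.0387, "z": 0.1, "turn": 0}
  ]
}}

```text
clock: 1.98
ee_pos: [456.4, 17.4, 139.4]
ee_rot: [-180.0, -0.2, -174.6]
ft_force: [-0.2, -0.0, -0.2]
gripper_width: 0.004
grip_force: 0.0
```

```bash
python3 - <<'E'
from h import *
S={n:snapshot(n) for n in('wrist','top','scene')}
pickle.dump(S,open('S2.pkl','wb'))
w=S['wrist']
P=[(457.5,15.5,87),(590,28,70)]+[(456.6-18*.094*k,15.8+18*k*.9956,87) for k in(-1,1)]
print(proj(w,P).round(),proj(S['scene'],P).round())
c=cv2.resize(S['scene']['image'][150:225,280:430],(800,400),interpolation=cv2.INTER_CUBIC)
cv2.imwrite('pics/w2.png',np.vstack([cv2.resize(w['image'],(320,200)),cv2.resize(S['top']['image'][200:250,284:364],(320,200),interpolation=cv2.INTER_CUBIC)])[:,:,::-1])
a=cv2.imread('pics/w2.png'); cv2.imwrite('pics/w2.png',np.hstack([a,cv2.resize(c[:,100:580],(480,400))[:,:,::-1]]))
delta(457.5,15.5,120,185.4)
E
```

```text
[[318. 227.]
 [319. 369.]
 [293. 226.]
 [345. 226.]] [[348. 184.]
 [312. 206.]
 [344. 181.]
 [353. 186.]]
at [457.6  17.5 141.4] [-1.8000e+02  5.0000e-02 -1.7461e+02] F [ 0.02  0.08 -0.09] t 2.125 {'x': np.float64(0.0003), 'y': np.float64(-0.002), 'z': np.float64(0.0214)} turn -0.0
```

View pics/w2.png

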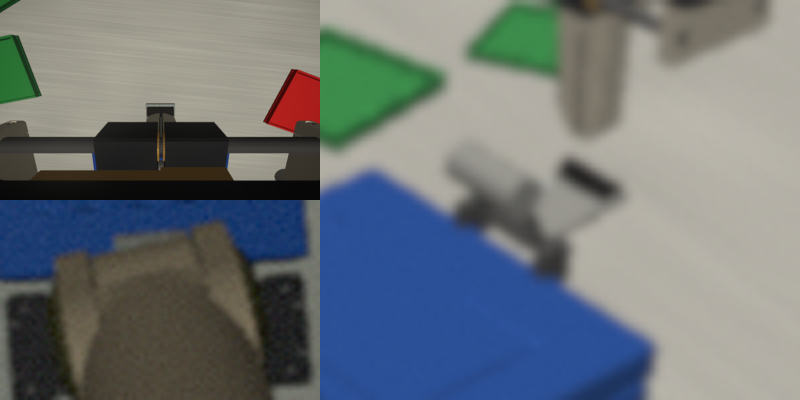

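```bash
python3 - <<'E'
from h import *
S=pickle.load(open('S2.pkl','rb'));w=S['wrist'];R=cv2.Rodrigues(np.array(w['rvec']))[0]
a=cv2.resize(w['image'][190:250,270:370],(800,480),interpolation=cv2.INTER_CUBIC)
P=[(457.5,15.5,94),(447.5,15.5,87),(450.5,15.5,87),(457.5,15.5,119.4)]
print(proj(w,P).round(1),(-R.T@np.array(w['tvec'])).round(),w['fx'])
cv2.imwrite('pics/w3.png',cv2.convertScaleAbs(a[:,:,::-1],alpha=1.8))
E
```

```text
[[318.2 231. ]
 [319.7 213.6]
 [319.3 217.8]
 [317.8 246.1]] [388.  11. 284.] 301.6060877041322
```

View pics/w3.png

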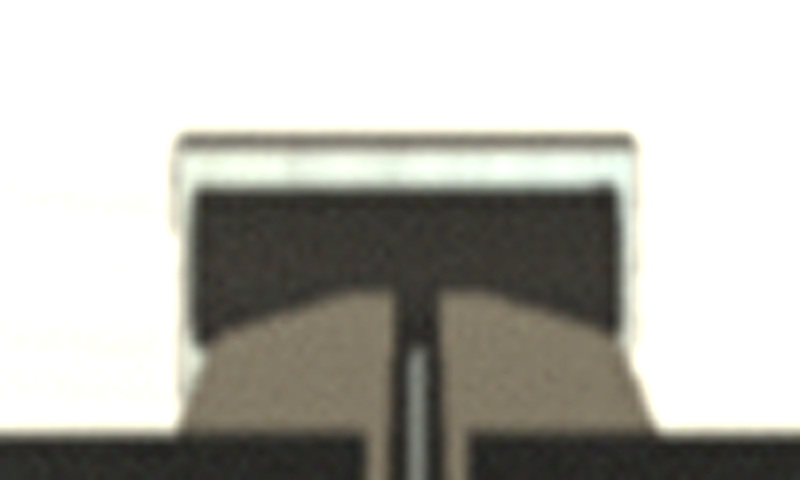

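>>> {"fn": "step_arm", "kwargs": {
  "deltas": [
    {"x": 0.001, "y": -0.0005, "z": 0.01, "turn": 0},
    {"x": 0.001, "y": -0.0005, "z": 0.018, "turn": 0},
    {"x": 0.001, "y": -0.0005, "z": 0.02, "turn": 0},
    {"x": 0.001, "y": -0.0005, "z": 0.02, "turn": 0},
    {"x": 0.001, "y": -0.0005, "z": 0.02, "turn": 0}
  ]
}}

```text
clock: 2.75
ee_pos: [456.4, 16.9, 120.7]
ee_rot: [-180.0, 0.0, -174.6]
ft_force: [0.5, -0.2, -0.5]
gripper_width: 0.004
grip_force: 0.0
```

>>> {"fn": "step_arm", "kwargs": {
  "deltas": [
    {"x": 0, "y": 0, "z": 0.0005, "turn": 0},
    {"x": 0, "y": 0, "z": 0.001, "turn": 0},
    {"x": 0, "y": 0, "z": 0.0015, "turn": 0},
    {"x": 0, "y": 0, "z": 0.002, "turn": 0},
    {"x": 0, "y": 0, "z": 0.002, "turn": 0}
  ]
}}

```text
clock: 3.38
ee_pos: [456.3, 16.9, 118.6]
ee_rot: [-180.0, -0.0, -174.6]
ft_force: [0.0, -0.0, -0.3]
gripper_width: 0.004
grip_force: 0.0
```

```bash
python3 -c "
from h import *
delta(456.5,17,116,185.4)"
```

```text
at [456.3  16.9 118.6] [-180.     -0.   -174.61] F [ 0.05 -0.01 -0.34] t 3.375 {'x': np.float64(-0.0002), 'y': np.float64(0.0001), 'z': np.float64(0.0026)} turn -0.0
```

>>> {"fn": "step_arm", "kwargs": {
  "deltas": [
    {"x": 0, "y": 0, "z": 0.0005, "turn": 0},
    {"x": 0, "y": 0, "z": 0.001, "turn": 0},
    {"x": 0, "y": 0, "z": 0.0015, "turn": 0},
    {"x": 0, "y": 0, "z": 0.002, "turn": 0},
    {"x": 0, "y": 0, "z": 0.002, "turn": 0}
  ]
}}

```text
clock: 4.0
ee_pos: [456.3, 16.9, 116.6]
ee_rot: [-180.0, -0.0, -174.6]
ft_force: [-0.5, 0.2, -0.2]
gripper_width: 0.005
grip_force: 0.1
```

>>> {"fn": "step_arm", "kwargs": {
  "deltas": [
    {"x": 0, "y": 0, "z": 0.0005, "turn": 0},
    {"x": 0, "y": 0, "z": 0.001, "turn": 0},
    {"x": 0, "y": 0, "z": 0.001, "turn": 0}
  ]
}}

```text
clock: 4.38
ee_pos: [456.3, 16.9, 115.7]
ee_rot: [-180.0, 0.0, -174.6]
ft_force: [-0.5, -0.3, 1.9]
gripper_width: 0.009
grip_force: 1.0
```

>>> {"fn": "step_arm", "kwargs": {
  "deltas": [
    {"x": 0, "y": 0, "z": 0.0005, "turn": 0},
    {"x": 0, "y": 0, "z": 0.001, "turn": 0},
    {"x": 0, "y": 0, "z": 0.001, "turn": 0}
  ]
}}

```text
clock: 4.75
ee_pos: [456.2, 16.9, 114.6]
ee_rot: [-180.0, -0.0, -174.6]
ft_force: [-0.9, 0.3, 4.1]
gripper_width: 0.002
grip_force: 2.0
```

>>> {"fn": "step_arm", "kwargs": {
  "deltas": [
    {"x": 0, "y": 0, "z": 0.0005, "turn": 0},
    {"x": 0, "y": 0, "z": 0.0005, "turn": 0}
  ]
}}

```text
clock: 5.0
ee_pos: [456.2, 16.9, 114.1]
ee_rot: [-180.0, -0.0, -174.6]
ft_force: [-1.9, -0.1, 5.2]
gripper_width: 0.01
grip_force: 2.5
```

>>> {"fn": "step_arm", "kwargs": {
  "deltas": [
    {"x": 0, "y": 0, "z": 0.0005, "turn": 0},
    {"x": 0, "y": 0, "z": 0.0005, "turn": 0}
  ]
}}

```text
clock: 5.25
ee_pos: [456.1, 16.9, 113.7]
ee_rot: [-180.0, -0.0, -174.6]
ft_force: [-1.4, 0.8, 5.7]
gripper_width: 0.001
grip_force: 2.9
```

>>> {"fn": "step_arm", "kwargs": {
  "deltas": [
    {"x": 0, "y": 0, "z": 0.0005, "turn": 0},
    {"x": 0, "y": 0, "z": 0.0005, "turn": 0}
  ]
}}

```text
clock: 5.5
ee_pos: [456.1, 16.9, 113.2]
ee_rot: [-180.0, -0.0, -174.6]
ft_force: [-0.9, -0.5, 6.7]
gripper_width: 0.008
grip_force: 3.4
```

>>> {"fn": "step_arm", "kwargs": {
  "deltas": [
    {"x": 0, "y": 0, "z": 0.0005, "turn": 0},
    {"x": 0, "y": 0, "z": 0.0005, "turn": 0}
  ]
}}

```text
clock: 5.75
ee_pos: [456.1, 16.9, 112.7]
ee_rot: [-180.0, -0.0, -174.6]
ft_force: [-3.0, -0.5, 8.0]
gripper_width: 0.005
grip_force: 3.9
```

>>> {"fn": "step_arm", "kwargs": {
  "deltas": [
    {"x": 0, "y": 0, "z": 0.0005, "turn": 0},
    {"x": 0, "y": 0, "z": 0.0005, "turn": 0}
  ]
}}

```text
clock: 6.0
ee_pos: [456.0, 16.8, 112.2]
ee_rot: [-180.0, -0.0, -174.6]
ft_force: [-2.5, -0.4, 7.7]
gripper_width: 0.006
grip_force: 3.7
```

The load fell slightly while the bar kept sinking, so the latch may be starting to turn. I'm continuing slowly.

>>> {"fn": "step_arm", "kwargs": {
  "deltas": [
    {"x": 0, "y": 0, "z": 0.0005, "turn": 0},
    {"x": 0, "y": 0, "z": 0.0005, "turn": 0}
  ]
}}

```text
clock: 6.25
ee_pos: [455.9, 16.8, 111.7]
ee_rot: [-180.0, -0.0, -174.6]
ft_force: [-1.8, 0.3, 7.4]
gripper_width: 0.007
grip_force: 3.6
```

>>> {"fn": "step_arm", "kwargs": {
  "deltas": [
    {"x": 0, "y": 0, "z": 0.0005, "turn": 0},
    {"x": 0, "y": 0, "z": 0.0005, "turn": 0}
  ]
}}

```text
clock: 6.5
ee_pos: [455.7, 16.8, 111.2]
ee_rot: [-180.0, -0.1, -174.6]
ft_force: [-3.9, -0.5, 6.3]
gripper_width: 0.003
grip_force: 3.6
```

>>> {"fn": "step_arm", "kwargs": {
  "deltas": [
    {"x": 0, "y": 0, "z": 0.001, "turn": 0},
    {"x": 0, "y": 0, "z": 0.002, "turn": 0},
    {"x": 0, "y": 0, "z": 0.003, "turn": 0}
  ]
}}

```text
clock: 6.88
ee_pos: [455.2, 16.8, 108.0]
ee_rot: [-180.0, -0.1, -174.6]
ft_force: [-4.6, -0.3, 6.1]
gripper_width: 0.007
grip_force: 3.1
```

>>> {"fn": "step_arm", "kwargs": {
  "deltas": [
    {"x": 0, "y": 0, "z": 0.001, "turn": 0},
    {"x": 0, "y": 0, "z": 0.002, "turn": 0},
    {"x": 0, "y": 0, "z": 0.003, "turn": 0},
    {"x": 0, "y": 0, "z": 0.004, "turn": 0}
  ]
}}

```text
clock: 7.38
ee_pos: [455.4, 16.7, 103.9]
ee_rot: [-180.0, -0.1, -174.6]
ft_force: [-3.3, 0.3, 4.6]
gripper_width: 0.006
grip_force: 2.2
```

The load is falling steadily, so the latch is turning. I'm following it down.

>>> {"fn": "step_arm", "kwargs": {
  "deltas": [
    {"x": 0, "y": 0, "z": 0.0015, "turn": 0},
    {"x": 0, "y": 0, "z": 0.003, "turn": 0},
    {"x": 0, "y": 0, "z": 0.0045, "turn": 0},
    {"x": 0, "y": 0, "z": 0.006, "turn": 0}
  ]
}}

```text
clock: 7.88
ee_pos: [456.8, 16.9, 98.0]
ee_rot: [180.0, 0.0, -174.6]
ft_force: [-0.8, -1.2, 0.9]
gripper_width: 0.001
grip_force: 0.8
```

>>> {"fn": "step_arm", "kwargs": {
  "deltas": [
    {"x": 0, "y": 0, "z": 0.0015, "turn": 0},
    {"x": 0, "y": 0, "z": 0.003, "turn": 0},
    {"x": 0, "y": 0, "z": 0.0045, "turn": 0},
    {"x": 0, "y": 0, "z": 0.006, "turn": 0}
  ]
}}

```text
clock: 8.38
ee_pos: [456.5, 17.0, 92.0]
ee_rot: [180.0, 0.0, -174.6]
ft_force: [-0.2, -0.1, 0.9]
gripper_width: 0.007
grip_force: 0.0
```

>>> {"fn": "step_arm", "kwargs": {
  "deltas": [
    {"x": 0, "y": 0, "z": 0.0015, "turn": 0},
    {"x": 0, "y": 0, "z": 0.003, "turn": 0},
    {"x": 0, "y": 0, "z": 0.003, "turn": 0}
  ]
}}

```text
clock: 8.75
ee_pos: [456.3, 16.9, 89.0]
ee_rot: [-180.0, -0.0, -174.6]
ft_force: [-0.5, 0.1, -0.1]
gripper_width: 0.008
grip_force: 0.0
```

>>> {"fn": "step_arm", "kwargs": {
  "deltas": [
    {"x": 0, "y": 0, "z": -0.05, "turn": 0},
    {"x": 0, "y": 0, "z": -0.1, "turn": 0},
    {"x": 0, "y": 0, "z": -0.13, "turn": 0},
    {"x": 0, "y": 0, "z": -0.13, "turn": 0}
  ],
  "hand": 0.07
}}

```text
clock: 9.25
ee_pos: [457.3, 16.9, 221.2]
ee_rot: [180.0, 0.3, -174.6]
ft_force: [0.2, -0.9, 0.4]
gripper_width: 0.381
grip_force: 0.0
```

```bash
python3 - <<'E'
from h import *
s=snapshot('scene')
P=[(456.6,16,87),(464.5,16.5,48)]
print(((proj(s,P)-[290,150])*5).round())
a=s['image'][150:220,290:390];b=s['image'][255:325,340:500]
cv2.imwrite('pics/s4.png',cv2.resize(a,(500,350),interpolation=cv2.INTER_CUBIC)[:,:,::-1])
delta(605.7,298.8,220)
E
```

```text
[[291. 168.]
 [278. 230.]]
at [456.6  16.9 219.8] [ 1.8000e+02  1.4000e-01 -1.7462e+02] F [-0.46  0.65  0.31] t 9.3 {'x': np.float64(-0.1749), 'y': np.float64(0.2667), 'z': np.float64(-0.0002)} turn None
```

View pics/s4.png

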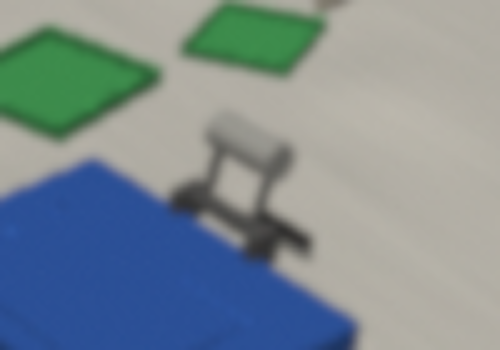

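The latch has clicked over: the bar is now low, at (290,240) against a predicted (278,230), with the barrel swung up. So the cap goes in the green tray. I'm moving over the cap.

>>> {"fn": "step_arm", "kwargs": {
  "deltas": [
    {"x": -0.175, "y": 0.267, "z": 0, "turn": 0},
    {"x": -0.175, "y": 0.267, "z": 0, "turn": 0},
    {"x": -0.175, "y": 0.267, "z": 0, "turn": 0},
    {"x": -0.175, "y": 0.267, "z": 0, "turn": 0},
    {"x": -0.175, "y": 0.267, "z": 0, "turn": 0}
  ],
  "hand": 0.075
}}

```text
clock: 9.93
ee_pos: [602.5, 294.7, 216.8]
ee_rot: [-179.9, -0.1, -174.6]
ft_force: [1.3, -0.2, 0.1]
gripper_width: 0.802
grip_force: 0.0
```

>>> {"fn": "step_arm", "kwargs": {
  "deltas": [
    {"x": 0, "y": 0, "z": 0.02, "turn": 0},
    {"x": 0, "y": 0, "z": 0.06, "turn": 0},
    {"x": 0, "y": 0, "z": 0.08, "turn": 0},
    {"x": 0, "y": 0, "z": 0.08, "turn": 0}
  ]
}}

```text
clock: 10.42
ee_pos: [601.2, 292.5, 136.8]
ee_rot: [-179.9, -0.2, -174.6]
ft_force: [0.5, -0.2, 0.4]
gripper_width: 0.809
grip_force: 0.0
```

```bash
python3 - <<'E'
from h import *
delta(605.7,298.8,20)
w=snapshot('wrist')
print(proj(w,[(605.7,298.8,28),(605.7,298.8,0)]).round(1))
cv2.imwrite('pics/w5.png',cv2.resize(w['image'],(800,500))[:,:,::-1]); pickle.dump(w,open('w5.pkl','wb'))
E
```

```text
at [601.2 292.5 136.8] [-179.9    -0.22 -174.61] F [ 0.5  -0.16  0.44] t 10.425 {'x': np.float64(-0.005), 'y': np.float64(0.0058), 'z': np.float64(0.1168)} turn None
[[328.2 210.4]
 [327.6 202.3]]
```

View pics/w5.png

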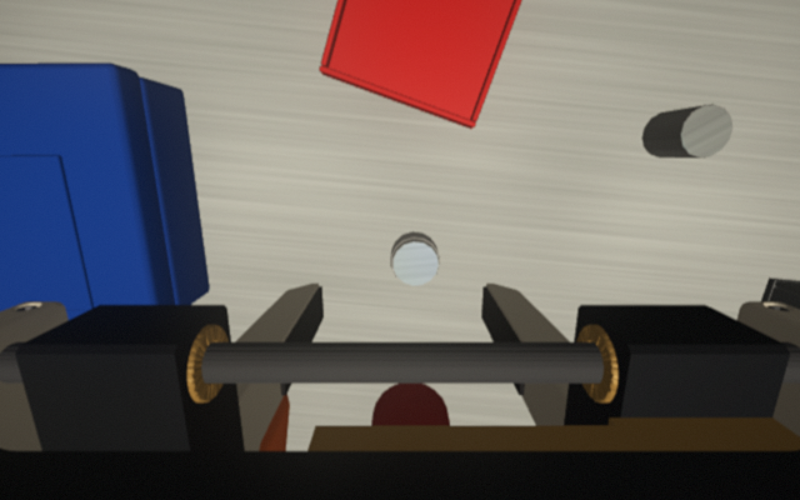

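The cap is at (415,263) in the wrist view, about 3.5 mm to +y of the top-view estimate, so I take it as (605.7, 301.5). It is upright, between the jaws and clear of everything else.

>>> {"fn": "step_arm", "kwargs": {
  "deltas": [
    {"x": -0.0053, "y": 0.0085, "z": 0, "turn": 0},
    {"x": -0.0053, "y": 0.0085, "z": 0.045, "turn": 0},
    {"x": -0.0053, "y": 0.0085, "z": 0.08, "turn": 0},
    {"x": -0.0053, "y": 0.0085, "z": 0.1, "turn": 0},
    {"x": -0.0053, "y": 0.0085, "z": 0.106, "turn": 0}
  ]
}}

```text
clock: 11.1
ee_pos: [607.0, 302.5, 32.9]
ee_rot: [180.0, -0.0, -174.6]
ft_force: [-0.1, 0.0, 0.4]
gripper_width: 0.812
grip_force: 0.0
```

>>> {"fn": "step_arm", "kwargs": {
  "deltas": [
    {"x": 0, "y": 0, "z": 0, "turn": 0},
    {"x": 0, "y": 0, "z": 0, "turn": 0},
    {"x": 0, "y": 0, "z": 0, "turn": 0},
    {"x": 0, "y": 0, "z": 0, "turn": 0},
    {"x": 0, "y": 0, "z": 0, "turn": 0}
  ],
  "hand": 0.02,
  "newtons": 12
}}

```text
clock: 11.72
ee_pos: [607.0, 302.2, 33.5]
ee_rot: [180.0, 0.0, -174.6]
ft_force: [-0.5, -0.8, 4.4]
gripper_width: 0.38
grip_force: 12.0
```

>>> {"fn": "step_arm", "kwargs": {
  "deltas": [
    {"x": 0, "y": 0, "z": -0.01, "turn": 0},
    {"x": 0, "y": 0, "z": -0.03, "turn": 0},
    {"x": 0, "y": 0, "z": -0.03, "turn": 0}
  ]
}}

```text
clock: 12.1
ee_pos: [607.9, 302.7, 65.5]
ee_rot: [179.9, 0.2, -174.6]
ft_force: [0.9, -0.4, -0.6]
gripper_width: 0.38
grip_force: 12.0
```

>>> {"fn": "step_arm", "kwargs": {
  "deltas": [
    {"x": 0, "y": 0, "z": -0.06, "turn": 0},
    {"x": 0, "y": 0, "z": -0.12, "turn": 0},
    {"x": 0, "y": 0, "z": -0.16, "turn": 0},
    {"x": 0, "y": 0, "z": -0.16, "turn": 0}
  ]
}}

```text
clock: 12.6
ee_pos: [608.2, 302.9, 227.1]
ee_rot: [179.8, 0.3, -174.6]
ft_force: [0.8, -0.3, -1.0]
gripper_width: 0.381
grip_force: 12.0
```

>>> {"fn": "step_arm", "kwargs": {
  "deltas": [
    {"x": 0.0171, "y": -0.043, "z": 0, "turn": 0},
    {"x": 0.0382, "y": -0.096, "z": 0, "turn": 0},
    {"x": 0.0593, "y": -0.149, "z": 0, "turn": 0},
    {"x": 0.08, "y": -0.201, "z": 0, "turn": 0},
    {"x": 0.1, "y": -0.251, "z": 0, "turn": 0}
  ]
}}

```text
clock: 13.22
ee_pos: [529.4, 41.0, 222.1]
ee_rot: [-180.0, -0.1, -174.6]
ft_force: [-0.1, -1.4, -0.5]
gripper_width: 0.382
grip_force: 12.0
```

```bash
python3 -c "
from h import *
print(get_state()['gripper_width'],get_state()['grip_force'])
delta(437,-279.5,220)"
```

```text
0.38192452199054056 12.001183675602078
at [529.4  41.  222.1] [-1.7998e+02 -9.0000e-02 -1.7461e+02] F [-0.14 -1.37 -0.52] t 13.225 {'x': np.float64(0.1221), 'y': np.float64(-0.3104), 'z': np.float64(0.0021)} turn None
```

>>> {"fn": "step_arm", "kwargs": {
  "deltas": [
    {"x": 0.02, "y": -0.05, "z": 0, "turn": 0},
    {"x": 0.042, "y": -0.107, "z": 0, "turn": 0},
    {"x": 0.064, "y": -0.163, "z": 0, "turn": 0},
    {"x": 0.086, "y": -0.219, "z": 0, "turn": 0},
    {"x": 0.106, "y": -0.27, "z": 0, "turn": 0}
  ]
}}

```text
clock: 13.85
ee_pos: [449.2, -237.7, 222.2]
ee_rot: [180.0, -0.1, -174.6]
ft_force: [0.9, -0.2, -0.4]
gripper_width: 0.381
grip_force: 12.0
```

>>> {"fn": "step_arm", "kwargs": {
  "deltas": [
    {"x": 0.012, "y": -0.03, "z": 0, "turn": 0},
    {"x": 0.016, "y": -0.04, "z": 0, "turn": 0},
    {"x": 0.016, "y": -0.04, "z": 0, "turn": 0},
    {"x": 0.016, "y": -0.04, "z": 0, "turn": 0}
  ]
}}

```text
clock: 14.35
ee_pos: [439.0, -275.6, 222.9]
ee_rot: [180.0, -0.0, -174.5]
ft_force: [0.7, 0.0, -0.2]
gripper_width: 0.382
grip_force: 12.0
```

```bash
python3 - <<'E'
from h import *
print(get_state()['gripper_width'])
delta(437,-279.5,60)
w=snapshot('wrist')
cv2.imwrite('pics/w6.png',cv2.resize(w['image'],(640,400))[:,:,::-1])
print(proj(w,[(437,-279.5,4)]))
E
```

```text
0.3815952281253204
at [ 439.  -275.6  222.9] [ 1.7995e+02 -1.0000e-02 -1.7449e+02] F [ 0.75  0.04 -0.25] t 14.35 {'x': np.float64(0.0024), 'y': np.float64(-0.0037), 'z': np.float64(0.1629)} turn None
[[318.21415314 178.76667614]]
```

View pics/w6.png

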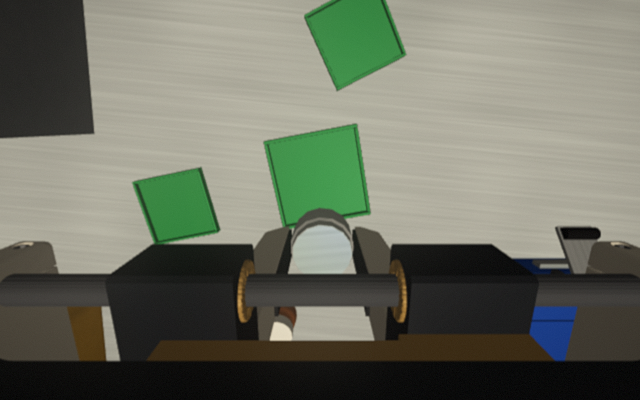

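The cap is held and centred between the jaws. The large tray's centre is at (317,176), against a predicted (318,179). I'm lowering it.

>>> {"fn": "step_arm", "kwargs": {
  "deltas": [
    {"x": 0.0024, "y": -0.0037, "z": 0.04, "turn": 0},
    {"x": 0.0024, "y": -0.0037, "z": 0.09, "turn": 0},
    {"x": 0.0024, "y": -0.0037, "z": 0.13, "turn": 0},
    {"x": 0.0024, "y": -0.0037, "z": 0.155, "turn": 0},
    {"x": 0.0024, "y": -0.0037, "z": 0.17, "turn": 0}
  ]
}}

```text
clock: 15.02
ee_pos: [436.7, -279.8, 51.9]
ee_rot: [179.9, -0.0, -174.5]
ft_force: [-0.0, -0.1, -0.3]
gripper_width: 0.378
grip_force: 12.0
```

>>> {"fn": "step_arm", "kwargs": {
  "deltas": [
    {"x": 0, "y": 0, "z": 0.004, "turn": 0},
    {"x": 0, "y": 0, "z": 0.008, "turn": 0},
    {"x": 0, "y": 0, "z": 0.011, "turn": 0},
    {"x": 0, "y": 0, "z": 0.013, "turn": 0},
    {"x": 0, "y": 0, "z": 0.013, "turn": 0}
  ]
}}

```text
clock: 15.65
ee_pos: [436.5, -281.2, 40.3]
ee_rot: [-180.0, 0.0, -174.6]
ft_force: [0.7, 0.3, -1.3]
gripper_width: 0.379
grip_force: 12.0
```

>>> {"fn": "step_arm", "kwargs": {
  "deltas": [
    {"x": 0, "y": 0, "z": 0.001, "turn": 0},
    {"x": 0, "y": 0, "z": 0.002, "turn": 0},
    {"x": 0, "y": 0, "z": 0.002, "turn": 0},
    {"x": 0, "y": 0, "z": 0.002, "turn": 0}
  ]
}}

```text
clock: 16.15
ee_pos: [436.4, -281.2, 38.1]
ee_rot: [-180.0, 0.0, -174.6]
ft_force: [0.1, 0.1, -1.1]
gripper_width: 0.374
grip_force: 12.0
```

>>> {"fn": "step_arm", "kwargs": {
  "deltas": [
    {"x": 0, "y": 0, "z": 0.0005, "turn": 0},
    {"x": 0, "y": 0, "z": 0.001, "turn": 0},
    {"x": 0, "y": 0, "z": 0.001, "turn": 0}
  ]
}}

```text
clock: 16.52
ee_pos: [436.5, -281.2, 37.4]
ee_rot: [-180.0, 0.0, -174.6]
ft_force: [-1.6, 1.1, 5.0]
gripper_width: 0.377
grip_force: 12.0
```

The cap is touching the tray floor at TCP z 37.4, and 37.2 was expected. I'm releasing it.

>>> {"fn": "step_arm", "kwargs": {
  "deltas": [
    {"x": 0, "y": 0, "z": 0, "turn": 0},
    {"x": 0, "y": 0, "z": 0, "turn": 0},
    {"x": 0, "y": 0, "z": 0, "turn": 0},
    {"x": 0, "y": 0, "z": 0, "turn": 0}
  ],
  "hand": 0.056
}}

```text
clock: 17.02
ee_pos: [436.4, -281.1, 37.1]
ee_rot: [180.0, -0.0, -174.6]
ft_force: [-0.5, 0.3, -0.2]
gripper_width: 0.603
grip_force: 0.0
```

>>> {"fn": "step_arm", "kwargs": {
  "deltas": [
    {"x": 0, "y": 0, "z": -0.01, "turn": 0},
    {"x": 0, "y": 0, "z": -0.04, "turn": 0},
    {"x": 0, "y": 0, "z": -0.09, "turn": 0},
    {"x": 0, "y": 0, "z": -0.13, "turn": 0},
    {"x": 0, "y": 0, "z": -0.15, "turn": 0}
  ]
}}

```text
clock: 17.65
ee_pos: [436.8, -281.5, 190.1]
ee_rot: [-179.9, 0.2, -174.6]
ft_force: [0.5, 0.5, -0.1]
gripper_width: 0.602
grip_force: 0.0
```

```bash
python3 - <<'E'
from h import *
w=snapshot('wrist');s=snapshot('scene');delta(437,-279.5,200)
b=cv2.resize(s['image'][140:215,250:370],(640,400),interpolation=cv2.INTER_CUBIC)
cv2.imwrite('pics/f.png',np.hstack([cv2.resize(w['image'],(400,250)),cv2.resize(b,(400,250))])[:,:,::-1])
print(proj(w,[(436.5,-281.2,32),(437,-279.5,4)])/1.6)
E
```

```text
at [ 437.2 -281.7  189.9] [-179.85    0.22 -174.63] F [ 0.61 -0.77 -0.91] t 17.75 {'x': np.float64(-0.0), 'y': np.float64(0.0022), 'z': np.float64(-0.0101)} turn None
[[201.18807394 119.41366168]
 [202.12412882 116.2729282 ]]
```

View pics/f.png

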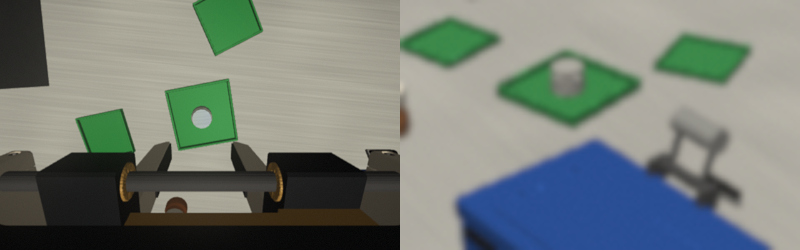

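The cap stands upright near the centre of the large green tray, at (201,117) in the left half of the picture. The latch is still down, and the gripper is clear.

```bash
python3 -c "
from rig import *
print(sign_off())"
```

```text
the job is handed in; nothing more can be done
None
```

The latch clicked over at about 8 N and I left it down; the cap stands upright and released in the large green tray, and the job is handed in, though no verdict came back.

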